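# Stack the parts bins on their ledges

## Task

Stack the four loose parts bins squarely on the grey bin that is screwed to the board, in this order from the bottom up: blue, yellow, green, red. Each bin has to face the opposite way to the bin directly under it (white label holders at alternating ends), so that it rests level on the ledges just inside the rim below instead of nesting, and all five can be filled. Leave the stack standing by itself.

Things in the scene. Friction and masses are not known exactly. Their poses are not given: they have to be found in the camera images.
- base_bin: Foot of the stack: grey bin, shaped like the others, screwed on a fixed plywood board (160x96x12 mm). Origin: centre of the board's underside, below the bin's centre; z up, x along the bin to its white label holder. Bin's underside at z=12 mm, ledges 62, rim 70: a bin resting on the ledges has its origin at z=62.
- blue_bin: Blue stack-nest bin, loose, empty, 120x68 mm over the rim, 58 high, tapering to 105x54 at the floor; wall 2. Grip it from above across the 68 mm rim skirt (upright top 14 mm of the outside). A white label holder juts 8 mm from the +x end. Origin: centre of underside; z up, x along the length to the label, y across. All bins have this shape.
- yellow_bin: Yellow bin, loose, shape and axes as blue. Inside each bin's long walls are two ledges, 50 mm above its underside, at x=-36 and x=12 (12 to 14 wide). A bin turned half a turn against the one below stands on them: origin 50 above the lower origin (62 on the grey one's), sunk 8 below the lower rim, about 3 mm play each way.
- green_bin: Green bin, loose, shape and axes as blue. A bin facing the same way as the one below does not catch the ledges (its outer walls are recessed there) but sinks in and nests, its origin only about 20 mm above the lower bin's.
- red_bin: Red bin, loose, shape and axes as blue (origin: centre of underside, x to the white label holder). Each loose bin weighs 0.10 to 0.17 kg and stands upright at the start.

How it is judged:
At the end, for the whole second after the job is handed in: From the bottom up grey, blue, yellow, green, red: each bin's centre within 10 mm (horizontally) of that of the bin below, its underside on the ledges of that bin (-5 to +4 mm), in line with it within 0.12 rad, tilted less than 0.06 rad, all released and at rest (under 20 mm/s) (horizontal distance between blue_bin and base_bin below 0.01 m and z of blue_bin in the frame of base_bin between 0.057 and 0.066 m and angle between the x axis of blue_bin and the x axis of base_bin, either way round below 0.12 rad and angle between each of blue_bin, yellow_bin, green_bin, red_bin's own z axis and vertical below 0.06 rad and linear speed of each of blue_bin, yellow_bin, green_bin, red_bin below 0.02 m/s and horizontal distance between yellow_bin and blue_bin below 0.01 m and z of yellow_bin in the frame of blue_bin between 0.045 and 0.054 m and angle between the x axis of yellow_bin and the x axis of blue_bin, either way round below 0.12 rad and horizontal distance between green_bin and yellow_bin below 0.01 m and z of green_bin in the frame of yellow_bin between 0.045 and 0.054 m and angle between the x axis of green_bin and the x axis of yellow_bin, either way round below 0.12 rad and horizontal distance between red_bin and green_bin below 0.01 m and z of red_bin in the frame of green_bin between 0.045 and 0.054 m and angle between the x axis of red_bin and the x axis of green_bin, either way round below 0.12 rad); the robot touches nothing.
It also fails if it takes over 125 s, if anything falls off the work surface, if the arm or the gripper's body presses on something with over 40 N, if the wrist force passes 120 N, or if a joint passes its speed limit or range.

## Robot

A 6-joint arm with a two-finger parallel gripper is mounted at the origin on the work surface; the furniture and walls round the work are solid. World frame = base frame: x ahead of the robot, y to its left, z up, the work surface at z = 0. Lengths are in m, angles in rad, forces in N, time in s.
With the tool pointing down it reaches from about 0.375 to 0.825 m from the base axis. Payload 5.5 kg.
Tool frame: the origin (TCP) lies at the very end of the fingers, on their centre line; the grasp point (between the pads) lies 19 mm behind it; z points along the fingers, y is the line along which they close (so a half turn about z gives the same grasp; the last joint's range is limited). The gripper opens to 85 mm and grips with 20 to 120 N. Pads are 22 mm wide; open, the fingers measure 114 mm over their backs; the gripper's body (76 mm by 85 mm) begins 54 mm behind the grasp point. The pads swing forward as they close: fully open they stand 13 mm farther back than shut.
Start: joints at [-1.256, 0.314, -0.047, 1.21, 0, 1.571], TCP at [0.186, -0.571, 0.231] pointing down, gripper open.
Joint ranges: [-2.67, 2.67], [-0.69, 1.73], [-1.03, 1.25], [-2.08, 2.16], [-1.42, 1.45], [-3.14, 3.14]. Speed limits (rad/s): [2.39, 2.39, 3.01, 3.14, 3.14, 3.14].

## Interface

Orientations are given as a rotation vector (axis times angle).
In Python, from rig import manip gives the robot as it stands. Calls block until the motion is done:
- manip.move_to(position, orientation): joint-space move of the TCP to a pose.
- manip.line_to(position, speed=0.15, attitude=None): straight line of the TCP; attitude=None keeps the orientation; speed is the mean speed in m/s.
- manip.move_j(angles): joint-space move.
- manip.set_gripper(opening): finger opening in m; the grip force is fixed at half the most; returns when the fingers have stopped.
- manip.sleep(seconds).
- manip.solve_ik(position, orientation): joint angles nearest the present ones, or None.
- manip.sense(): the state.
- manip.grab_frame(name): name is "scene" or "top" or "wrist"; returns the picture (480x640x3 uint8, red, green, blue); there is no depth.
- manip.calibration(name): a dict with "fx", "fy", "cx", "cy" (pixels), "dist_coeffs" ([k1, k2, p1, p2, k3] as OpenCV has them; the pictures are not rectified), "R" (3x3) and "t" (3): a world point X has camera coordinates R X + t; the wrist camera has in their place "tool_from_camera" (4x4, takes a point from camera to tool coordinates, whose origin is the TCP and whose axes are the flange's). Camera axes: x right, y down, z forward; pixel columns grow to the right and rows downward; lengths in m; the calibration is good to about 2 mm. A picture is of the moment at which its call begins: read the wrist's pose just before it. calibration takes no time and is no camera call.
A pose or a line that the arm cannot do raises manip.PlanningError and nothing moves.
- manip.close_job(): hands the job in; it is judged then, once.
The state is a dict: "t": time; "joint_positions": joint angles; "dq": joint speeds; "joint_torque": joint torques, N m; "tool_pos": TCP position; "orientation": TCP orientation; "wrist_force": force on the tool from outside, world axes, zero at the start; "torque": the same for the moment, N m; "gripper_width": finger opening in m; "finger_force": force on a finger pad.
Only numpy, scipy, OpenCV 4.12 (cv2) and the standard library are available. Lean on these libraries where they do the work, as an engineer would, in place of code of your own. Each camera call takes 0.05 s, during which the arm holds its last target. There are 200 camera calls.

## Working session

There is one attempt and no reset: what is moved stays moved. The work goes in short steps, each a Python script; the robot and the scene stay as the last script left them, time stands still between calls to the robot, and variables do not carry over. Pictures are saved under pics/ and viewed, at most 14 in all, crops included, and the job is handed in when it is done.

```bash
mkdir -p pics; python3 - <<'E'
from rig import manip
import cv2,numpy as np
for n in("scene","top"):
    f=manip.grab_frame(n); cv2.imwrite(f"pics/{n}0.png",f[:,:,::-1])
    c=manip.calibration(n); print(n,{k:np.round(v,4).tolist() for k,v in c.items()})
    print(-np.array(c['R']).T@np.array(c['t']))
print(manip.calibration("wrist"))
s=manip.sense();print(s)
E
```

```text
scene {'fx': 571.4109, 'fy': 571.4109, 'cx': 310.9872, 'cy': 238.6252, 'dist_coeffs': [-0.1618, 0.0, 0.0, 0.0, 0.0], 'R': [[-0.5094, 0.8603, 0.02], [0.506, 0.3182, -0.8017], [-0.696, -0.3983, -0.5974]], 't': [0.3079, -0.228, 1.7875]}
[1.51638796 0.51967395 0.87887379]
top {'fx': 605.8354, 'fy': 605.8354, 'cx': 317.1489, 'cy': 248.3021, 'dist_coeffs': [-0.147, 0.0, 0.0, 0.0, 0.0], 'R': [[0.0076, -0.9998, 0.0176], [-0.9836, -0.0107, -0.1802], [0.1803, -0.0159, -0.9835]], 't': [-0.0576, 0.5449, 1.31]}
[ 0.30010574 -0.03086767  1.38750099]
{'fx': 368.9343175059156, 'fy': 368.9343175059156, 'cx': 316.3488882415819, 'cy': 239.85140794365282, 'dist_coeffs': array([0.02038164, 0.        , 0.        , 0.        , 0.        ]), 'tool_from_camera': array([[ 6.09519653e-04, -9.61838767e-01, -2.73616180e-01,
         6.87768234e-02],
       [ 9.99999813e-01,  5.75496095e-04,  2.04611746e-04,
         2.35218822e-04],
       [-3.93384668e-05, -2.73616254e-01,  9.61838939e-01,
        -1.42693735e-01],
       [ 0.00000000e+00,  0.00000000e+00,  0.00000000e+00,
         1.00000000e+00]])}
{'t': 0.1, 'joint_positions': array([-1.25601094e+00,  3.14169675e-01, -4.79468230e-02,  1.21020251e+00,
        2.02867693e-05,  1.57079586e+00]), 'dq': array([ 0.0007999 , -0.00103826,  0.00250534,  0.00053026, -0.00139914,
       -0.00091414]), 'joint_torque': array([-7.12919446e-04, -5.40768600e+01,  3.40541124e+01,  1.12197170e-02,
        1.35334762e-04, -5.01641821e-07]), 'tool_pos': array([ 0.18561743, -0.57003531,  0.23052631]), 'orientation': array([-3.10127189e+00, -4.92189222e-01,  3.43265585e-04]), 'wrist_force': array([-0.3029861 , -0.38557506, -0.23009249]), 'torque': array([ 0.01584468, -0.03543908, -0.02006271]), 'finger_force': 0.0, 'gripper_width': 0.08518457234415042}
```

View pics/top0.png

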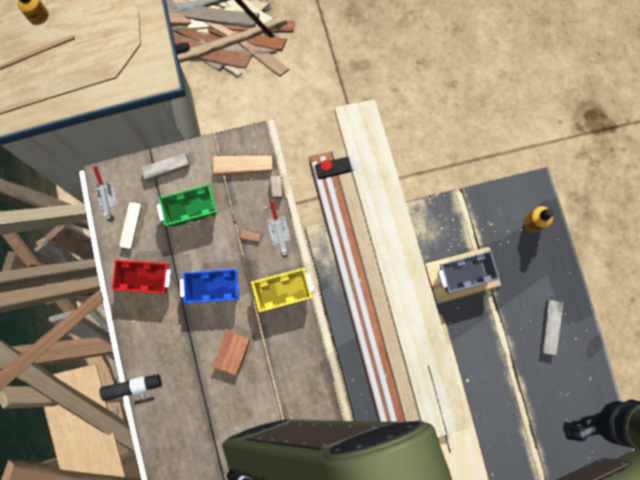

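View pics/scene0.png

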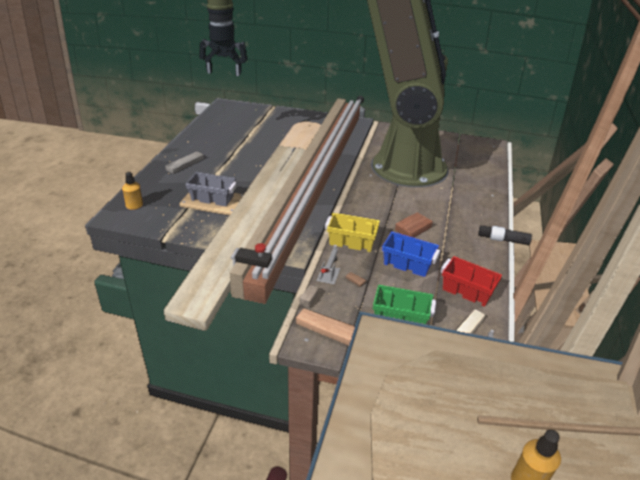

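Top view: red (141,277, label right), blue (210,286, label left), yellow (283,290, label right), green (188,206, label left), grey (468,272, label left). A clamped board pile separates them from the grey bench. I'll triangulate heights and get rough poses next.

```bash
cat > h.py <<'E'
from rig import manip
import cv2,numpy as np
from scipy.spatial.transform import Rotation as Ro
def rays(name,px,T=None):
    c=manip.calibration(name)
    K=np.array([[c['fx'],0,c['cx']],[0,c['fy'],c['cy']],[0,0,1]])
    u=cv2.undistortPoints(np.float64(px).reshape(-1,1,2),K,np.float64(c['dist_coeffs'])).reshape(-1,2)
    d=np.c_[u,np.ones(len(u))]
    if name=="wrist":
        M=T@np.array(c['tool_from_camera']); R,o=M[:3,:3],M[:3,3]
    else:
        R=np.array(c['R']).T; o=-R@np.array(c['t'])
    return o,d@R.T
def plane(name,px,z,T=None):
    o,d=rays(name,px,T); return (o+d*((z-o[2])/d[:,2])[:,None])[:,:2]
def tri(pt,ps):
    o1,d1=rays("top",[pt]);o2,d2=rays("scene",[ps]);A=np.c_[d1[0],-d2[0]]
    s=np.linalg.lstsq(A,o2-o1,rcond=None)[0];a=o1+s[0]*d1[0];b=o2+s[1]*d2[0]
    return (a+b)/2,np.linalg.norm(a-b)
HUE=dict(red=(174,6),blue=(105,125),yellow=(22,33),green=(50,80))
def cmask(img,col):
    h,s,v=[a.astype(int) for a in cv2.split(cv2.cvtColor(img,cv2.COLOR_RGB2HSV))]
    lo,hi=HUE[col]; m=((h>=lo)&(h<=hi)) if lo<hi else ((h>=lo)|(h<=hi))
    m=(m&(s>150)&(v>40)).astype(np.uint8)*255
    return cv2.morphologyEx(m,cv2.MORPH_OPEN,np.ones((3,3)))
def blob(m,near=None):
    cs=cv2.findContours(m,cv2.RETR_EXTERNAL,cv2.CHAIN_APPROX_NONE)[0]
    return max(cs,key=cv2.contourArea).reshape(-1,2)
def toolT():
    s=manip.sense();T=np.eye(4);T[:3,:3]=Ro.from_rotvec(s['orientation']).as_matrix();T[:3,3]=s['tool_pos'];return T
def rect(P):
    # centre, long, short, angle of long side
    (c,(w,h),a)=cv2.minAreaRect(np.float32(P*1000)); a=np.radians(a)
    if w<h: w,h,a=h,w,a+np.pi/2
    return np.array(c)/1000,w,h,a
def down(th): # tool pointing down, tool x axis at yaw th
    x=np.array([np.cos(th),np.sin(th),0]);z=np.array([0,0,-1.]);y=np.cross(z,x)
    return Ro.from_matrix(np.c_[x,y,z]).as_rotvec()
E
python3 - <<'E'
from h import *
f=cv2.imread("pics/top0.png")[:,:,::-1].copy()
for c in HUE:
    b=blob(cmask(f,c)); cc,w,h,a=rect(plane("top",b,.05)); print(c,b.mean(0).round(),cc.round(3),round(w),round(h),round(a,2))
for n,p,q in [("clamp",(325,165),(260,248)),("plank end",(375,101),(211,320)),("label",(441,275),(233,185)),("bottle tip",(547,213),(129,177)),("bench corner",(548,168),(93,232)),("brick",(243,335),(428,215))]:
    X,e=tri(p,q);print(n,X.round(3),e.round(4))
E
```

```text
red [139. 276.] [0.477 0.346] 123 69 1.52
blue [210. 286.] [0.458 0.186] 123 68 1.65
yellow [281. 290.] [0.451 0.027] 120 69 1.84
green [188. 206.] [0.64  0.245] 118 70 1.85
clamp [ 0.718 -0.066  0.117] 0.0027
plank end [ 0.887 -0.143  0.019] 0.1077
label [ 0.482 -0.323  0.073] 0.0073
bottle tip [ 0.623 -0.569  0.093] 0.0046
bench corner [ 0.759 -0.616 -0.021] 0.031
brick [0.337 0.144 0.064] 0.0773
```

```bash
python3 - <<'E'
import cv2
f=cv2.imread("pics/scene0.png")[90:290,150:420]
cv2.imwrite("pics/crop1.png",cv2.resize(f,None,fx=2.9,fy=2.9,interpolation=cv2.INTER_CUBIC))
E
```

```text
(no output)
```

View pics/crop1.png

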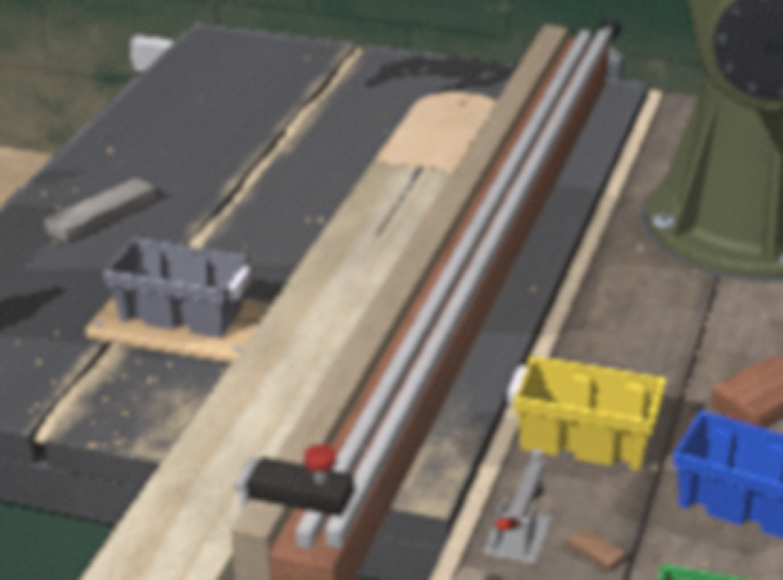

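Barrier top is about 0.12 m, and the grey bench sits at about the z=0 level. Next, IK checks over both half-turn variants, then a wrist look at the base.

```bash
python3 - <<'E'
from h import *
for n,p,y in [("base",(.49,-.38),1.75),("red",(.477,.346),1.52),("blue",(.458,.186),1.65),("yellow",(.451,.027),1.84),("green",(.64,.245),1.85)]:
    for k in(0,np.pi):
        for z in (.03,.3):
            q=manip.solve_ik(np.r_[p,z],down(y-k)); print(n,round(y-k,2),z,None if q is None else np.round(q,2))
y=1.75-np.pi   # tool x toward -y
p=np.array([.48,-.38])-.069*np.array([np.cos(y),np.sin(y)])
manip.move_to(np.r_[p,.30],down(y)); manip.sleep(.2)
T=toolT(); np.save("Tbase.npy",T); f=manip.grab_frame("wrist"); cv2.imwrite("pics/base.png",f[:,:,::-1])
print(manip.sense()['t'],T[:3,3])
E
```

```text
base 1.75 0.03 [-0.66  0.5  -0.26  0.81  0.    0.73]
base 1.75 0.3 [-0.66  0.34  0.14  1.37  0.    0.73]
base -1.39 0.03 [-0.66  0.5  -0.26  0.81  0.   -2.41]
base -1.39 0.3 [-0.66  0.34  0.14  1.37  0.   -2.41]
red 1.52 0.03 [ 0.63  0.45 -0.34  0.78  0.    2.25]
red 1.52 0.3 [0.63 0.28 0.06 1.35 0.   2.25]
red -1.62 0.03 [ 0.63  0.45 -0.34  0.78  0.   -0.89]
red -1.62 0.3 [ 0.63  0.28  0.06  1.35  0.   -0.89]
blue 1.65 0.03 [ 0.39  0.3  -0.57  0.7   0.    1.88]
blue 1.65 0.3 [ 0.39  0.09 -0.16  1.31  0.    1.88]
blue -1.49 0.03 [ 0.39  0.3  -0.57  0.7   0.   -1.26]
blue -1.49 0.3 [ 0.39  0.09 -0.16  1.31  0.   -1.26]
yellow 1.84 0.03 [ 0.06  0.23 -0.67  0.67  0.    1.36]
yellow 1.84 0.3 [ 0.06  0.01 -0.25  1.31  0.    1.36]
yellow -1.3 0.03 [ 0.06  0.23 -0.67  0.67  0.   -1.78]
yellow -1.3 0.3 [ 0.06  0.01 -0.25  1.31  0.   -1.78]
green 1.85 0.03 [ 0.37  0.6  -0.08  0.89  0.    1.66]
green 1.85 0.3 [0.37 0.47 0.34 1.44 0.   1.66]
green -1.29 0.03 [ 0.37  0.6  -0.08  0.89  0.   -1.48]
green -1.29 0.3 [ 0.37  0.47  0.34  1.44  0.   -1.48]
3.6083 [ 0.46761841 -0.31223287  0.29998096]
```

View pics/base.png

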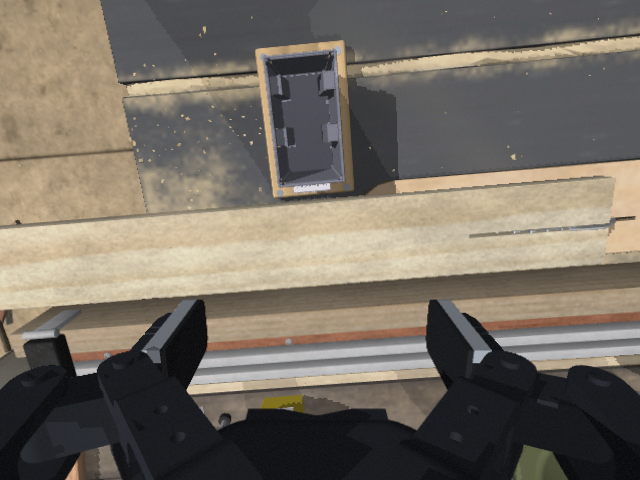

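The base picture shows the grey bin at about (306,118), label at the lower end (311,188), on plywood with corners near (256,48), (344,41), (353,192), (274,198). Next: segment the bluish bin and the plywood around it.

```bash
python3 - <<'E'
from h import *
T=np.load("Tbase.npy")
f=cv2.imread("pics/base.png").astype(int); b,g,r=f[...,0],f[...,1],f[...,2]
roi=np.zeros(b.shape,bool); roi[35:205,245:365]=1
wood=((r-b>22)&roi).astype(np.uint8)*255
binm=((r-b<=12)&roi&~((r>170))).astype(np.uint8)*255
binm=cv2.morphologyEx(binm,cv2.MORPH_OPEN,np.ones((3,3)))
n,l,st,_=cv2.connectedComponentsWithStats(binm)
binm=((l==l[100,305])*255).astype(np.uint8)
p=blob(binm); print("bin",[x if np.isscalar(x) else x.round(4) for x in rect(plane("wrist",p,.070,T))], p.min(0),p.max(0))
lab=np.argwhere((np.minimum(b,r)>190)&(abs(r-b)<25)&roi)[:,::-1]; print("label",lab.mean(0),plane("wrist",[lab.mean(0)],.06,T))
# hand corners of board at z=.012
B=plane("wrist",[(256,48),(344,41),(353,192),(274,198)],.012,T); print("board",B.round(4),B.mean(0),[np.linalg.norm(B[i]-B[i-1]) for i in range(4)])
c=cv2.resize(f[30:210,240:370].astype(np.uint8),None,fx=3,fy=3,interpolation=cv2.INTER_NEAREST)
m=cv2.resize(binm[30:210,240:370],None,fx=3,fy=3,interpolation=cv2.INTER_NEAREST)
cv2.imwrite("pics/basec.png",np.hstack([c,cv2.merge([m]*3)])) 
E
```

```text
bin [array([ 0.4929, -0.3915]), 122.02477264404297, 69.08899688720703, np.float64(1.8387336850506766)] [261  49] [344 186]
label [311.56060606 187.45959596] [[ 0.47497799 -0.32847111]]
board [[ 0.5575 -0.4555]
 [ 0.4677 -0.4785]
 [ 0.4258 -0.3253]
 [ 0.5157 -0.3018]] [ 0.49167222 -0.39028321] [np.float64(0.1592510868352647), np.float64(0.09266097669470982), np.float64(0.1588494134354017), np.float64(0.09291108447792003)]
```

View pics/basec.png

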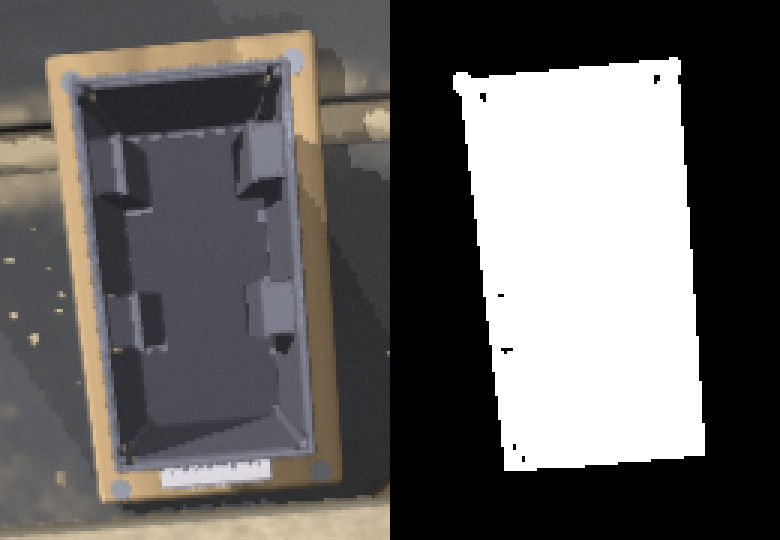

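Segmentation is clean and matches 120x68, and the board measures 159x93, so the grey bench is at z≈0. The screws touch the mask, so I'll open it harder. I'll also take a second look with the tool turned half a turn, to cancel the camera mounting error.

```bash
cat >> h.py <<'E'
def u(y): return np.array([np.cos(y),np.sin(y)])
def look(p,y,z,name,col=None,cz=.069):
    manip.move_to(np.r_[p-cz*u(y),z],down(y)); manip.sleep(.25)
    T=toolT(); f=manip.grab_frame("wrist"); cv2.imwrite(f"pics/{name}.png",f[:,:,::-1]); np.save(f"T{name}.npy",T)
    return f,T
def greybin(f,T,c0):
    f=f.astype(int); r,b=f[...,0],f[...,2]
    m=((r-b<=12)&~(r>170)).astype(np.uint8)*255
    # clip to 160x96 mm board (projected by ray casting every pixel on rim plane)
    yy,xx=np.mgrid[0:480,0:640]; P=plane("wrist",np.c_[xx.ravel(),yy.ravel()],.07,T)-c0
    e=u(1.838); n=np.array([-e[1],e[0]])
    m[((abs(P@e)>.069)|(abs(P@n)>.041)).reshape(480,640)]=0
    m=cv2.morphologyEx(m,cv2.MORPH_CLOSE,np.ones((5,5))); m=cv2.morphologyEx(m,cv2.MORPH_OPEN,np.ones((13,13)))
    return rect(plane("wrist",blob(m),.07,T))
E
python3 - <<'E'
from h import *
c0=np.array([.4925,-.391])
f=cv2.imread("pics/base.png")[:,:,::-1]; print(greybin(f,np.load("Tbase.npy"),c0))
f,T=look(c0,1.838,.30,"base2"); print(greybin(f,T,c0),manip.sense()['t'],manip.sense()['joint_positions'].round(2))
B=f[...,::-1];cv2.imwrite("pics/base2s.png",cv2.resize(B,(480,360)))
E
```

```text
(array([ 0.49176663, -0.39037045]), 121.89694213867188, 67.43220520019531, np.float64(1.838041179943472))
(array([ 0.49174796, -0.39047003]), 118.60189819335938, 67.10558319091797, np.float64(1.8384167355914434)) 6.375 [-0.73  0.48  0.34  1.44  0.    0.57]
```

View pics/base2s.png

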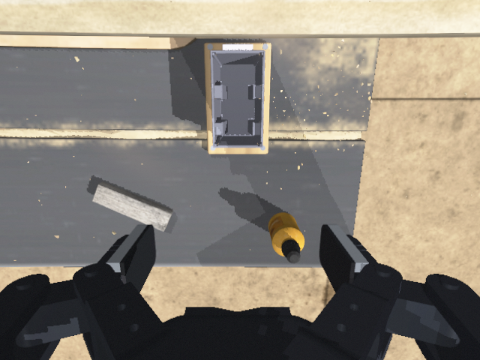

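Both looks agree within 0.1 mm: base at (0.4917, -0.3904), yaw 1.838 (label at lower right of world, toward +y). The picture shows the bin at (240,100) with its label at the top, and the bottle clear of it at (288,235). Now blue: close look, checks, grasp, small lift.

```bash
cat >> h.py <<'E'
BASE=np.array([.4917,-.3904]); BY=1.838
def rim(f,T,col,z=.058):
    return rect(plane("wrist",blob(cv2.morphologyEx(cmask(f,col),cv2.MORPH_CLOSE,np.ones((9,9)))),z,T))
def pick(col,p,y,grip=.024,tz=.22):
    """y: yaw toward -y world"""
    f,T=look(np.array(p),y,tz,col)
    c,w,h,a=rim(f,T,col)
    a=y+(a-y+np.pi/2)%np.pi-np.pi/2
    # which end carries the white label: brightness just outside the two ends
    C=manip.calibration("wrist"); M=np.linalg.inv(T@np.array(C['tool_from_camera'])); K=np.array([[C['fx'],0,C['cx']],[0,C['fy'],C['cy']],[0,0,1]])
    ends=[]
    for s in(1,-1):
        X=np.r_[c+s*.064*u(a),.05]; q=cv2.projectPoints(X.reshape(1,3),cv2.Rodrigues(M[:3,:3])[0],M[:3,3],K,np.array(C['dist_coeffs']))[0].ravel().astype(int)
        ends.append(int(f[q[1]-4:q[1]+5,q[0]-4:q[0]+5].min(2).mean()))
    print(col,c.round(4),round(w,1),round(h,1),round(a,3),"ends(+tool x,-tool x)",ends)
    assert 115<w<125 and 64<h<72
    manip.move_to(np.r_[c,.12],down(a)); manip.line_to(np.r_[c,grip],.12)
    F0=manip.sense()['wrist_force']; manip.set_gripper(.05); s=manip.sense()
    print("width",s['gripper_width'],"ff",s['finger_force'],"F",(s['wrist_force']-F0).round(1))
    manip.line_to(np.r_[c,grip+.06],.12); s=manip.sense(); print("lift width",s['gripper_width'],s['finger_force'],s['wrist_force'].round(1),s['t'])
E
python3 - <<'E'
from h import *
pick("blue",(.458,.186),1.65-np.pi)
f=manip.grab_frame("wrist"); cv2.imwrite("pics/bl1.png",f[:,:,::-1])
E
```

```text
blue [0.4557 0.1855] 120.0 67.4 -1.487 ends(+tool x,-tool x) [113, 193]
width 0.06683959909163913 ff 67.5484299659729 F [-1.  -0.2  5.5]
lift width 0.0667185302230332 67.06570744514465 [-0.7 -0.6 -0.5] 11.6917
```

```bash
python3 -c "
import cv2,numpy as np
cv2.imwrite('pics/bl2.png',np.hstack([cv2.resize(cv2.imread(p),(400,300)) for p in ('pics/blue.png','pics/bl1.png')]))"
```

```text
(no output)
```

View pics/bl2.png

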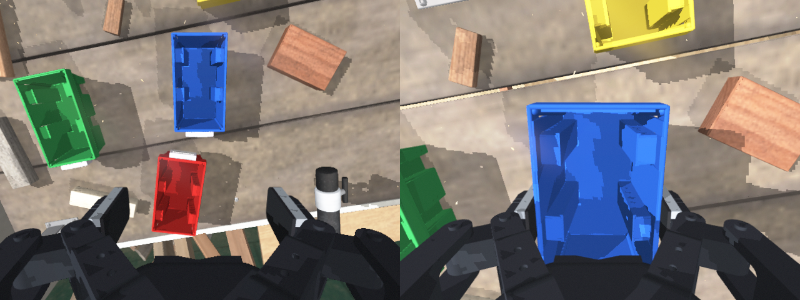

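Left half: blue before the grasp at (200,82 in the half-size view), label at the bottom. Right half: blue held squarely, width 66.8 mm. Now placing it with a half turn, feeling for contact.

```bash
cat >> h.py <<'E'
def place(zo,c=BASE,grip=.024,travel=.30):
    """zo: world z of seat for the bin's origin"""
    p=manip.sense()['tool_pos']; manip.line_to(np.r_[p[:2],travel],.25)
    manip.move_to(np.r_[c,travel],down(BY)); zt=zo+grip
    manip.line_to(np.r_[c,zt+.016],.12); manip.sleep(.2); F0=manip.sense()['wrist_force']
    z=zt+.016; log=[]
    while z>zt-.0035:
        z-=.002; manip.line_to(np.r_[c,z],.03); s=manip.sense(); F=s['wrist_force']-F0; log.append((round((z-zt)*1000,1),*F.round(1)))
        if F[2]>8: break
    print(log[-6:])
    s=manip.sense(); print("tcp",s['tool_pos'].round(4),"t",s['t'])
    manip.set_gripper(.085); manip.sleep(.2)
    manip.line_to(np.r_[c,max(z+.07,.22)],.2)
def check(col,zo,n,off=.0):
    """view from the tool yaw BY, camera straight above the stack"""
    f,T=look(BASE,BY,min(zo+.17,.42),n); c,w,h,a=rim(f,T,col,zo+.058)
    a=BY+(a-BY+np.pi/2)%np.pi-np.pi/2
    print("placed",col,"err mm",((c-BASE)*1000).round(1),round(w,1),round(h,1),"dyaw",round(a-BY,3),"t",manip.sense()['t'])
    return c
E
python3 - <<'E'
from h import *
place(.062); check("blue",.062,"blp")
E
python3 -c "
import cv2
cv2.imwrite('pics/blps.png',cv2.resize(cv2.imread('pics/blp.png'),(480,360)))"
```

```text
[(10.0, np.float64(0.6), np.float64(-1.9), np.float64(0.6)), (8.0, np.float64(0.2), np.float64(-1.0), np.float64(1.3)), (6.0, np.float64(0.6), np.float64(-1.1), np.float64(0.7)), (4.0, np.float64(-0.4), np.float64(-0.5), np.float64(-0.1)), (2.0, np.float64(-0.2), np.float64(-1.5), np.float64(0.6)), (-0.0, np.float64(-2.5), np.float64(1.3), np.float64(9.7))]
tcp [ 0.4919 -0.3905  0.0873] t 18.8333
placed blue err mm [-0.2 -0.6] 120.3 67.7 dyaw 0.001 t 20.8583
```

View pics/blps.png

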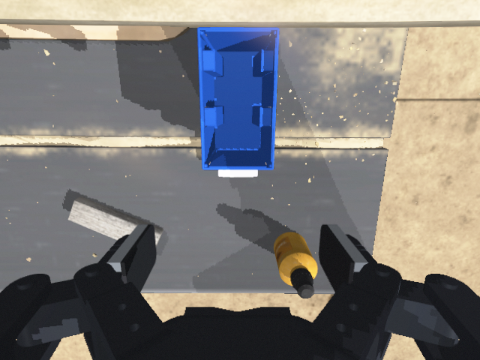

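Blue is seated: contact at nominal height, error 0.6 mm, label at the lower end (237,173), opposite to grey's. Yellow next.

```bash
python3 - <<'E'
from h import *
def hop(p,y):
    z=max(.30,manip.sense()['tool_pos'][2]); manip.move_to(np.r_[np.array(p)-.069*u(y),z],down(y))
y=1.84-np.pi; hop((.451,.027),y)
pick("yellow",(.451,.027),y)
place(.112); check("yellow",.112,"yep")
E
python3 -c "
import cv2,numpy as np
cv2.imwrite('pics/ye2.png',np.hstack([cv2.resize(cv2.imread('pics/'+p),(400,300)) for p in ('yellow.png','yep.png')]))"
```

```text
yellow [0.4487 0.0278] 119.6 67.7 -1.297 ends(+tool x,-tool x) [234, 104]
width 0.06725958016394201 ff 67.39762902259827 F [-1.3  0.3  7. ]
lift width 0.06679435619342688 67.0892071723938 [-0.8  0.1 -1.6] 26.05
[(8.0, np.float64(0.0), np.float64(0.4), np.float64(-1.2)), (6.0, np.float64(-0.5), np.float64(0.1), np.float64(-1.0)), (4.0, np.float64(0.6), np.float64(-0.7), np.float64(-1.7)), (2.0, np.float64(0.5), np.float64(-0.5), np.float64(-1.5)), (0.0, np.float64(-1.5), np.float64(1.1), np.float64(6.5)), (-2.0, np.float64(-4.4), np.float64(4.5), np.float64(17.9))]
tcp [ 0.492  -0.3908  0.1371] t 32.975
placed yellow err mm [-0.  -1.1] 119.6 67.7 dyaw -0.001 t 34.8417
```

View pics/ye2.png

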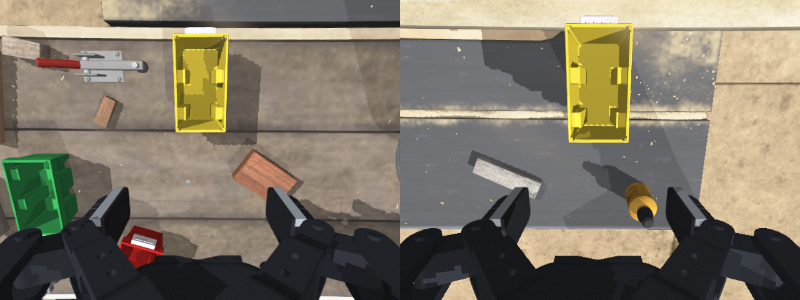

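Yellow is seated, 1.1 mm off, label at the upper end (600,20). Green next.

```bash
cat >> h.py <<'E'
def hop(p,y):
    z=max(.30,manip.sense()['tool_pos'][2]); manip.move_to(np.r_[np.array(p)-.069*u(y),z],down(y))
E
python3 - <<'E'
from h import *
y=1.85-np.pi; hop((.64,.245),y)
pick("green",(.64,.245),y)
place(.162,travel=.32); check("green",.162,"grp")
E
python3 -c "
import cv2,numpy as np
cv2.imwrite('pics/gr2.png',np.hstack([cv2.resize(cv2.imread('pics/'+p),(400,300)) for p in ('green.png','grp.png')]))"
```

```text
green [0.6398 0.2464] 118.9 67.0 -1.293 ends(+tool x,-tool x) [114, 202]
width 0.0668671097288943 ff 68.18107008934021 F [-1.4 -0.2  6.2]
lift width 0.06664095993321782 67.36725211143494 [ 0.   0.7 -2.2] 40.75
[(10.0, np.float64(-0.1), np.float64(1.0), np.float64(1.5)), (8.0, np.float64(0.3), np.float64(-0.3), np.float64(-0.0)), (6.0, np.float64(0.1), np.float64(0.1), np.float64(-0.9)), (4.0, np.float64(0.1), np.float64(-0.6), np.float64(-0.7)), (2.0, np.float64(-0.4), np.float64(0.2), np.float64(-0.0)), (0.0, np.float64(-3.1), np.float64(1.0), np.float64(8.3))]
tcp [ 0.4918 -0.3907  0.1875] t 47.5
placed green err mm [-0.1 -1. ] 118.9 67.2 dyaw 0.002 t 49.3167
```

View pics/gr2.png

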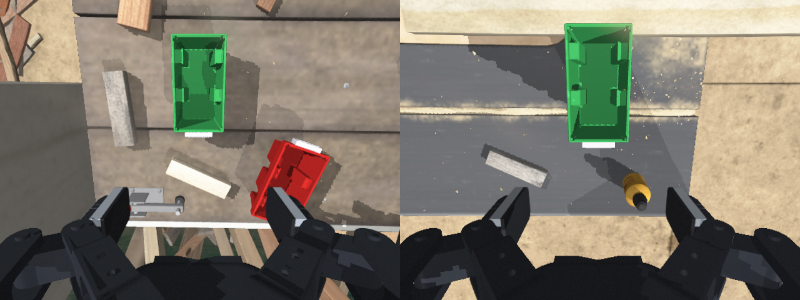

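Green is seated, 1.0 mm off, label at the lower end (598,145). Red is close to the timbers beyond the bench edge, so I'll look with a smaller offset to stay clear of them.

```bash
sed -i 's/f,T=look(np.array(p),y,tz,col)/f,T=look(np.array(p),y,tz,col,cz=cz)/; s/grip=.024,tz=.22)/grip=.024,tz=.22,cz=.069)/' h.py
python3 - <<'E'
from h import *
y=1.52-np.pi; manip.move_to([.477,.346,.34],down(y))
pick("red",(.477,.346),y,cz=.03)
place(.212,travel=.35); check("red",.212,"rep")
f=manip.grab_frame("scene"); cv2.imwrite("pics/sc2.png",f[:,:,::-1])
print(manip.sense()['tool_pos'])
E
python3 -c "
import cv2,numpy as np
a=cv2.imread('pics/sc2.png')[60:260,120:320]
cv2.imwrite('pics/re2.png',np.hstack([cv2.resize(cv2.imread('pics/rep.png'),(400,300)),cv2.resize(a,(300,300),interpolation=cv2.INTER_CUBIC)]))"
```

```text
red [0.4745 0.3465] 120.1 67.7 -1.622 ends(+tool x,-tool x) [251, 97]
width 0.06683345843327712 ff 67.82378196716309 F [-1.7 -0.7  5.2]
lift width 0.066840905937632 67.08119630813599 [ 0.5 -0.3 -0.6] 55.4083
[(8.0, np.float64(0.8), np.float64(0.4), np.float64(-0.1)), (6.0, np.float64(0.0), np.float64(0.2), np.float64(0.2)), (4.0, np.float64(0.8), np.float64(0.1), np.float64(0.3)), (2.0, np.float64(0.6), np.float64(0.3), np.float64(1.3)), (0.0, np.float64(0.1), np.float64(1.1), np.float64(7.4)), (-2.0, np.float64(-3.8), np.float64(2.3), np.float64(15.9))]
tcp [ 0.4921 -0.3912  0.2373] t 62.65
placed red err mm [-0.1 -0.8] 119.5 67.6 dyaw 0.001 t 64.475
[ 0.50975558 -0.45617512  0.38155268]
```

View pics/re2.png

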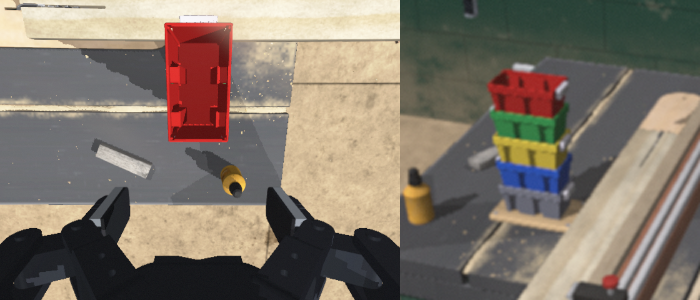

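The scene view shows the stack upright and evenly spaced, grey, blue, yellow, green, red. The wrist view shows red square, label at the upper end (198,18), and the arm is clear.

```bash
python3 -c "
from rig import manip
print(manip.close_job())"
```

```text
the job is handed in; nothing more can be done
None
```

The four bins are stacked on the grey bin in the order blue, yellow, green, red with labels at alternating ends, each measuring within about 1.1 mm of centre when placed, and I handed the job in at about 65 s; the judge's verdict wasn't shown.

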